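# Square up two blocks in the corner of the squaring board

### The job

First lay the upright wooden block down flat on the open bench top, beside the squaring board, and let go of it. Then push the steel block on the board fully home into the corner, its long side flush along the long fence and its short end flush against the short stop. Finally pick the wooden block up again and pack it flat on the board next to the steel block, its long side flush along the long fence and its end flush against the steel block, and leave the tools around undisturbed.

Things in the scene. Friction and masses are not known exactly. Their poses are not given: they have to be found in the camera images.
- squaring_board: plywood board fixed to the bench, 160 mm (its x) by 230 mm (its y), 8 mm thick; origin under its middle, z up. A wooden fence 230 mm long stands along its far long side (+x), a wooden stop 145 mm long along its left end (+y); both 15 mm thick and 28 mm high above the board's upper face. The other two sides are open.
- corner (a point): inside corner of the board, where the inner faces of fence and stop meet, on the board's upper face (8 mm above the bench). z up, +x points square into the long fence, +y square into the short stop; the free board surface reaches 145 mm towards -x and 215 mm towards -y. A tall sheet of plywood stands on the bench beyond the fence, a lamp behind.
- steel_center (a point): centre of the plain steel block, 55 mm (its x) by 70 mm (its y) by 18 mm high (z), 0.4 to 0.7 kg, loose and flat on the board, away from fence and stop. Home, its 70 mm sides run along the long fence.
- wood_center (a point): centre of the wooden block, 90 mm (its x) by 62 mm (its y) by 34 mm (its z), 0.1 to 0.2 kg. It starts standing on end on the bench left of the board (x upright, 90 mm tall). Flat means on a 90 x 62 mm face (34 mm high), either way up; at last its 90 mm sides run along the long fence. The bench about x 0.50, y 0.25 is clear to lay it.
- needle_file: bystander: thin file with a round handle, 185 mm long, 13 mm high, by the vice; origin under its middle
- salve_tin: bystander: flat round tin, 62 mm wide, 18 mm high, behind the board; origin under its middle
- spool: bystander: spool of thread, 38 mm wide, 45 mm high, behind the board; origin under its middle
- ring_clamp: bystander: narrow wooden hand clamp, 140 x 28 x 22 mm, on the front of the marble slab; origin under its middle
- torch_striker: bystander: wire flint striker, 155 x 44 x 12 mm, on the front of the marble slab; origin under its middle
- shears: bystander: pair of shears lying flat, 204 x 78 x 11 mm, right of the board; origin under its middle

How it is judged:
By the outcome, as a careful person would: the job done as asked, in the order asked, and still so for the second after the job is handed in, with the robot touching nothing.
It also fails if it takes over 72 s, if anything falls off the work surface, if the arm or the gripper's body presses on something with over 40 N, if the wrist force passes 120 N, or if a joint passes its speed limit or range.

### The arm

A 7-joint arm with a two-finger parallel gripper is mounted at the origin on a cart in front of the work surface, level with it; the furniture and walls round the work are solid. World frame = base frame: x ahead of the robot, y to its left, z up, the work surface at z = 0. Lengths are in m, angles in rad, forces in N, time in s.
With the tool pointing down it reaches from about 0.4 to 0.85 m from the base axis. Payload 10.4 kg.
Tool frame: the origin (TCP) lies between the finger pads; the fingertips stand 25 mm ahead of it and the grasp point (between the pads) lies 6 mm ahead of it; z points along the fingers, x is the direction in which the jaws open and shut, and the axes are right-handed (so a half turn about z gives the same grasp; the last joint's range is limited). The gripper opens to 87 mm and grips with 3 to 60 N. Pads are 19 mm wide; open, the fingers measure 117 mm over their backs; the gripper's body (75 mm by 190 mm) begins 51 mm behind the grasp point.
Start: joints at [-1.27, 0.332, -0.065, 1.46, 0.022, 1.35, -0.088], TCP at [0.199, 0.593, 0.248] pointing down, gripper open.
Joint ranges: [-2.6, 2.6], [-0.5, 2.12], [-1.47, 1.34], [0.16, 2.42], [-1.27, 4.41], [0.06, 2.06], [-2.6, 2.6]. Speed limits (rad/s): [2.22, 2.22, 2.79, 2.79, 3.14, 3.14, 3.14].

### API

Orientations are given as a unit quaternion [x, y, z, w].
In Python, from bench import * gives the robot as it stands. The module is installed in compiled form; this text tells all that it offers.
- The arm moves only by the tool carry_out, never from a script. Its arguments are lists of equal length, an entry for each row: "dp": the shift along the tool's x, y, z scaled (see below), a list of three; "twist": the turn, a rotation vector about the tool's x, y, z scaled (see below), a list of three; "gripper": the opening, from -1 (shut) to 1 (fully open), so that 0 is half open. A call has 1 to 8 rows; each row is the pose to reach, as a shift and turn from the pose measured when the call began, along the tool's axes at that moment, turning the shorter way round; what a row does not reach only later rows make up. The controller multiplies each number of a shift by 500 mm and each number of a turn by 180 degrees. A row lasts 1/12 s, in which the tool goes at most 41.7 mm and 7.16 degrees, less where a joint would pass 70% of its speed; a pose out of reach is approached as far as the arm can. A call with a number of a shift or a turn outside -1 to 1 is refused whole. A call with a gripper value outside its range is refused whole. The fingers move at their own pace and stop on an object; "squeeze" is the grip in N (left out, the last holds). Time passes only in rows, so rows that repeat a pose let the fingers close. It gives the time, the measured TCP pose, the force and the opening at its end, in the units of the state.
- get_obs(): the state, without advancing time (a new reading comes with each control period).
- capture(name): name is "scene" or "top" or "wrist"; returns the picture (400x640x3 uint8, red, green, blue); there is no depth.
- camera_params(name): a dict with "fx", "fy", "cx", "cy" (pixels), "T" (4x4, takes a point from camera to world coordinates). Camera axes: x right, y down, z forward; pixel columns grow to the right and rows downward; lengths in m; the calibration is good to about 2 mm. A picture is of the moment at which its call begins: read the wrist's pose just before it. camera_params takes no time and is no camera call; for the wrist camera it gives the pose at the moment of the call.
- sign_off(): hands the job in, once; it reports no verdict.
The state is a dict: "t": time; "joints": joint angles; "qd": joint speeds; "joint_efforts": joint torques, N m; "eef_pos": TCP position; "tcp_rot": TCP orientation; "contact_force": force on the tool from outside, world axes, zero at the start; "wrist_torque": the same for the moment, N m; "finger_gap": finger opening in m.
Only numpy, scipy, OpenCV 4.12 (cv2) and the standard library are available. Lean on these libraries where they do the work, as an engineer would, in place of code of your own. Each camera call takes 0.05 s, during which the arm holds its last target. There are 200 camera calls.

## Working session

There is one attempt and no reset: what is moved stays moved. The work goes in short steps, Python scripts to look and compute and a tool call to move; the robot and the scene stay as the last step left them, time stands still between calls to the robot, and variables do not carry over. Pictures are saved under pics/ and viewed, about 8 in all and at most 12, crops included, and the job is handed in when it is done.

Besides the shell and the picture viewer there is one more tool, called after "Emit:" as name(argument=value, ...), one argument or row to a line, values as JSON. carry_out: Moves the arm, as the interface text tells. Shifts and turns lie within -1 to 1; 1 stands for 500 mm of shift or 180 degrees of turn. Its arguments: {"type":"object","properties":{"dp":{"type":"array"},"twist":{"type":"array"},"gripper":{"type":"array"},"squeeze":{"type":"number"}},"required":["dp","twist","gripper"]}

```bash
mkdir -p pics; python3 - <<'E'
from bench import *
import cv2,numpy as np
print(get_obs())
for n in("scene","top"):
    im=capture(n);cv2.imwrite(f"pics/{n}0.png",im[:,:,::-1]);p=camera_params(n);print(n,p)
E
```

```text
{'t': 0.0, 'joints': array([-1.26958581,  0.33288303, -0.06469806,  1.46098165,  0.02161781,
        1.34990249, -0.08848877]), 'qd': array([-2.22394495e-03, -6.45125618e-05, -4.80458224e-04, -9.57334439e-04,
       -2.70437727e-04, -1.01927701e-03,  7.87749060e-04]), 'joint_efforts': array([-7.79956554e-04, -6.23257613e+01,  2.41310470e-02, -3.89910936e+01,
       -6.13478338e-02,  3.98213882e-02,  1.64878516e-04]), 'eef_pos': array([0.19875708, 0.59216323, 0.24672769]), 'tcp_rot': array([ 8.11833510e-01,  5.83888521e-01, -5.73334177e-04,  4.66578222e-04]), 'contact_force': array([-0.64722717, -0.23030971,  0.0541893 ]), 'wrist_torque': array([ 0.01943728,  0.02155446, -0.00247857]), 'finger_gap': 0.08693169469117713}
scene {'fx': 482.796252420752, 'fy': 482.796252420752, 'cx': 315.06295512191593, 'cy': 204.3753252735791, 'T': array([[ 0.96865174, -0.21953844,  0.11626122,  0.40367195],
       [-0.24806535, -0.82970486,  0.50005342, -0.6483516 ],
       [-0.01331845, -0.513218  , -0.85815494,  1.15349186],
       [ 0.        ,  0.        ,  0.        ,  1.        ]])}
top {'fx': 380.1245819554584, 'fy': 380.1245819554584, 'cx': 320.5713349032807, 'cy': 206.0590071469817, 'T': array([[ 4.28928104e-03, -9.86263228e-01,  1.65125548e-01,
         4.03333216e-01],
       [-9.99656324e-01, -8.49951606e-03, -2.47990288e-02,
        -3.23410618e-04],
       [ 2.58618574e-02, -1.64962429e-01, -9.85960730e-01,
         9.07262262e-01],
       [ 0.00000000e+00,  0.00000000e+00,  0.00000000e+00,
         1.00000000e+00]])}
```

View pics/scene0.png

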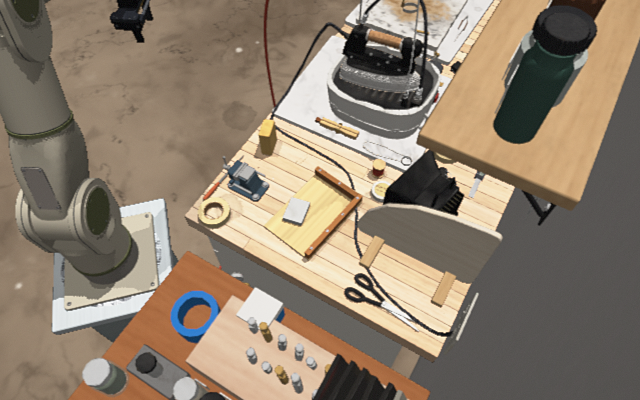

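View pics/top0.png

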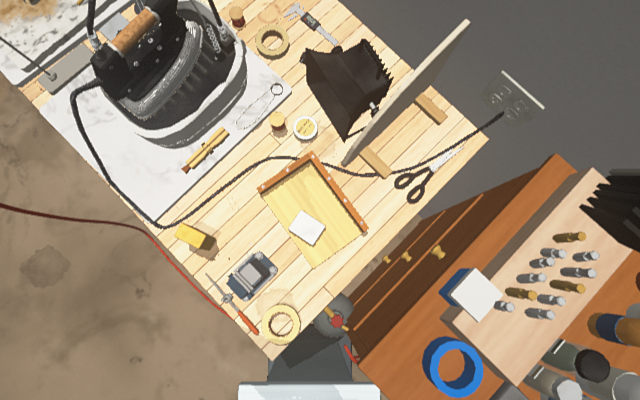

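Scene: the wooden block stands at about (195,237) in top, the board's corner near (312,157), the steel block around (307,228). Enlarging the top view.

```bash
cat > h.py <<'E'
from bench import *
import cv2,numpy as np
from scipy.spatial.transform import Rotation as R
def pix2w(p,u,v,z):
    T=p["T"]; d=T[:3,:3]@np.array([(u-p["cx"])/p["fx"],(v-p["cy"])/p["fy"],1]); o=T[:3,3]
    return o+d*(z-o[2])/d[2]
def w2pix(p,w):
    T=p["T"]; c=T[:3,:3].T@(np.asarray(w)-T[:3,3]); return np.array([p["fx"]*c[0]/c[2]+p["cx"],p["fy"]*c[1]/c[2]+p["cy"]])
def crop(im,x0,y0,x1,y1,s,name):
    c=cv2.resize(im[y0:y1,x0:x1,::-1],None,fx=s,fy=s,interpolation=cv2.INTER_CUBIC); cv2.imwrite(f"pics/{name}.png",c)
def tgt(pos,ang,tilt=None,o=None):
    """scaled dp,twist from now to tool down, tool x along world angle ang (deg)"""
    o=o or get_obs(); R0=R.from_quat(o["tcp_rot"])
    a=np.radians(ang); x=np.array([np.cos(a),np.sin(a),0]); z=np.array([0,0,-1.]); M=np.c_[x,np.cross(z,x),z]
    Rt=R.from_matrix(M)
    if tilt is not None: Rt=R.from_rotvec(tilt)*Rt
    dp=R0.inv().apply(np.asarray(pos)-o["eef_pos"])/0.5; tw=(R0.inv()*Rt).as_rotvec()/np.pi
    print("dp",np.round(dp,4),"twist",np.round(tw,4),"rows~",np.linalg.norm(dp)*500/41.7,np.linalg.norm(tw)*180/7.16)
def st():
    o=get_obs(); x=R.from_quat(o["tcp_rot"]).as_matrix()
    print("t",round(o["t"],2),"pos",np.round(o["eef_pos"],4),"xang",round(np.degrees(np.arctan2(x[1,0],x[0,0])),2),"z",np.round(x[:,2],3),"F",np.round(o["contact_force"],1),"gap",round(o["finger_gap"],4),"j",np.round(o["joints"],2)); return o
E
python3 - <<'E'
from h import *
im=cv2.imread("pics/top0.png")[:,:,::-1]
crop(im,160,140,400,280,3.3,"topc")
st()
E
```

```text
t 0.1 pos [0.1988 0.5922 0.2468] xang 71.45 z [-0.    -0.001 -1.   ] F [-0.8 -0.5 -0.1] gap 0.0872 j [-1.27  0.33 -0.06  1.46  0.02  1.35 -0.09]
```

View pics/topc.png

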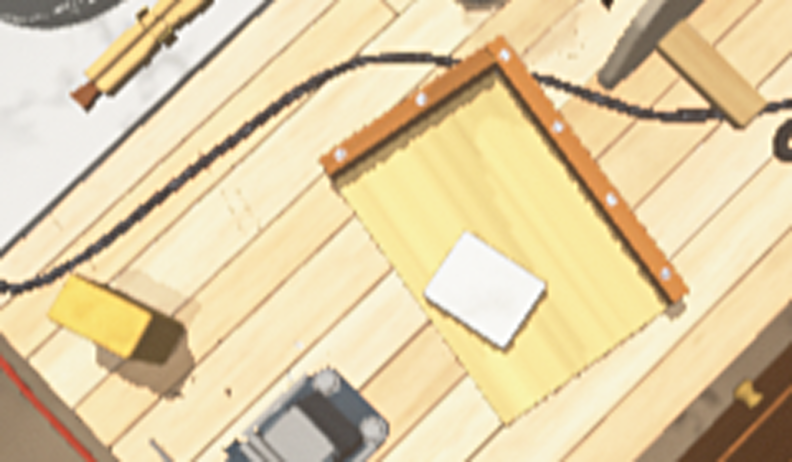

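```bash
python3 - <<'E'
from h import *
p=camera_params("top")
def show(n,pts,z):
    W=[pix2w(p,160+(u+.0)/3.3,140+v/3.3,z)[:2] for u,v in pts]; W=np.array(W); print(n,np.round(W,4).tolist())
    if len(W)>1:
        for a,b in zip(W,np.roll(W,-1,0)): d=b-a; print("  len %.1f ang %.1f"%(1e3*np.linalg.norm(d),np.degrees(np.arctan2(d[1],d[0]))))
    print("  mean",np.round(W.mean(0),4))
show("steel",[(467,232),(546,291),(503,348),(426,295)],.026)
show("wood",[(75,273),(152,310),(130,360),(48,313)],.09)
show("fence",[(322,160),(502,38),(688,293)],.036)
show("board",[(505,424)],.008)
show("innercorner",[(497,68)],.036)
E
```

```text
steel [[0.5405, 0.0221], [0.4988, -0.0341], [0.4585, -0.0041], [0.4953, 0.0504]]
  len 70.0 ang -126.5
  len 50.2 ang 143.3
  len 65.8 ang 55.9
  len 53.2 ang -32.1
  mean [0.4983 0.0086]
wood [[0.5014, 0.2747], [0.4777, 0.2237], [0.4454, 0.236], [0.4753, 0.2903]]
  len 56.2 ang -115.0
  len 34.6 ang 159.1
  len 62.0 ang 61.1
  len 30.4 ang -30.9
  mean [0.4749 0.2562]
fence [[0.5895, 0.1249], [0.6807, -0.0016], [0.497, -0.1331]]
  len 155.9 ang -54.2
  len 226.0 ang -144.4
  len 274.2 ang 70.3
  mean [ 0.5891 -0.0033]
board [[0.4061, -0.006]]
  mean [ 0.4061 -0.006 ]
innercorner [[0.6583, 0.0019]]
  mean [0.6583 0.0019]
```

The crop shows the wood top face around (100,315), with a cord passing to its upper right. The steel is at (485,290) and the inner corner at (497,68). Measured sizes agree with the given ones to a few mm. The board's +y runs at about 35.5° and the steel is turned about 20° from home. Next I'll move near for a wrist view.

```bash
python3 - <<'E'
from h import *
tgt([0.45,0.20,0.32],63)
E
```

```text
dp [-0.584   0.7259 -0.1455] twist [0.0001 0.0004 0.0469] rows~ 11.306928473884126 1.1802497224331614
```

Emit:
carry_out(
  dp=[
    [-0.05,0.06,-0.1],
    [-0.1,0.12,-0.145],
    [-0.15,0.19,-0.145],
    [-0.21,0.26,-0.145],
    [-0.26,0.32,-0.145],
    [-0.31,0.39,-0.145],
    [-0.36,0.45,-0.145],
    [-0.42,0.52,-0.145],
  ],
  twist=[
    [0,0,0.01],
    [0,0,0.02],
    [0,0,0.03],
    [0,0,0.047],
    [0,0,0.047],
    [0,0,0.047],
    [0,0,0.047],
    [0,0,0.047],
  ],
  gripper=[1,1,1,1,1,1,1,1],
)

```text
t: 0.77
eef_pos: [0.3654, 0.331, 0.3194]
tcp_rot: [0.853, 0.522, -0.001, 0.0]
contact_force: [0.7, 0.5, 0.9]
finger_gap: 0.0869
```

```bash
python3 - <<'E'
from h import *
st();tgt([0.45,0.20,0.32],63)
E
```

```text
t 0.77 pos [0.3654 0.331  0.3194] xang 62.98 z [-0.001 -0.001 -1.   ] F [0.7 0.5 0.9] gap 0.0869 j [-0.97  0.    0.14  1.69 -0.    1.45  0.27]
dp [-0.1565  0.2697 -0.0009] twist [ 0.      0.0004 -0.0001] rows~ 3.738545424232067 0.010347728125016794
```

Emit:
carry_out(
  dp=[
    [-0.04,0.07,0],
    [-0.08,0.14,0],
    [-0.12,0.2,0],
    [-0.157,0.27,0],
    [-0.157,0.27,0],
  ],
  twist=[
    [0,0,0],
    [0,0,0],
    [0,0,0],
    [0,0,0],
    [0,0,0],
  ],
  gripper=[1,1,1,1,1],
)

```text
t: 1.18
eef_pos: [0.4537, 0.1922, 0.3197]
tcp_rot: [0.855, 0.518, -0.0, 0.001]
contact_force: [-0.1, -1.1, 0.2]
finger_gap: 0.0871
```

```bash
python3 - <<'E'
from h import *
st();p=camera_params("wrist");im=capture("wrist")
import pickle;pickle.dump((p,im),open("w1.pkl","wb"));cv2.imwrite("pics/w1.png",im[:,:,::-1]);print(p)
E
```

```text
t 1.18 pos [0.4537 0.1922 0.3197] xang 62.4 z [ 0.001 -0.003 -1.   ] F [-0.1 -1.1  0.2] gap 0.0871 j [-0.81 -0.01  0.31  1.7   0.    1.45  0.59]
{'fx': 317.8581619162533, 'fy': 317.8581619162533, 'cx': 320.2866710065479, 'cy': 199.30897273396215, 'T': array([[ 0.46392026,  0.84721423,  0.25885525,  0.38190697],
       [ 0.88587349, -0.44285294, -0.13823689,  0.22986603],
       [-0.00248145,  0.2934439 , -0.95597308,  0.45711126],
       [ 0.        ,  0.        ,  0.        ,  1.        ]])}
```

View pics/w1.png

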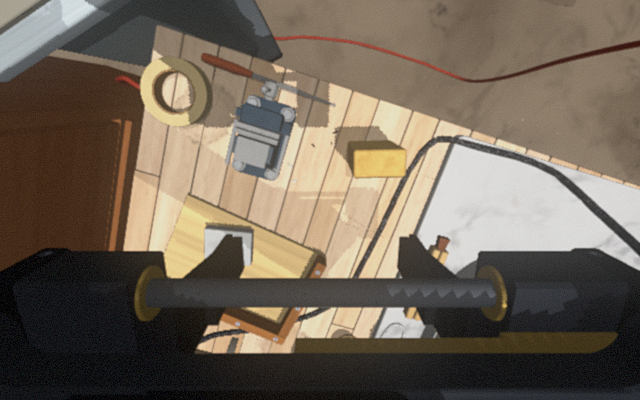

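Wrist view: the wood's top face spans roughly (354,150)–(405,177). The steel at (228,243) is half hidden by a finger.

```bash
python3 - <<'E'
from h import *
import pickle;p,im=pickle.load(open("w1.pkl","rb"))
g=im.astype(int)
# saturated bright yellow of the wood's faces
crop(im,325,125,425,195,8,"w1c")
E
```

```text
(no output)
```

View pics/w1c.png

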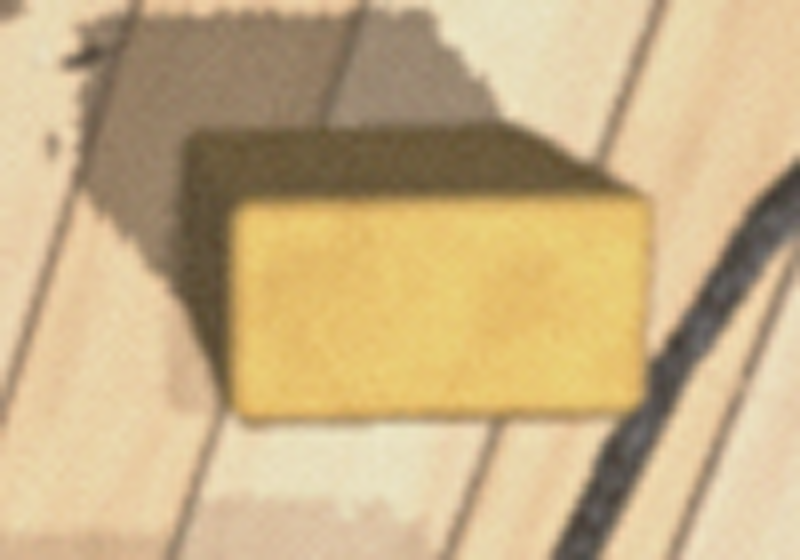

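```bash
python3 - <<'E'
from h import *
import pickle;p,im=pickle.load(open("w1.pkl","rb"))
W=np.array([pix2w(p,325+u/8,125+v/8,.09)[:2] for u,v in [(232,202),(650,195),(642,412),(235,418)]])
for a,b in zip(W,np.roll(W,-1,0)): d=b-a; print("  len %.1f ang %.1f"%(1e3*np.linalg.norm(d),np.degrees(np.arctan2(d[1],d[0]))))
print(W.mean(0))
print("cord",[pix2w(p,325+u/8,125+v/8,.005)[:2].round(3) for u,v in [(780,200),(580,540)]])
c=W.mean(0); t=np.radians(62); f=np.array([np.sin(t),-np.cos(t)])
def tp(g,tilt,ang=62):  # grasp point g -> TCP; tool dir = f sin(tilt) - z cos ; tilt>0 points to f
    a=np.radians(tilt); d=np.r_[f*np.sin(a),-np.cos(a)]
    jaw=np.array([np.cos(np.radians(ang)),np.sin(np.radians(ang)),0]); # rotate -z toward f about jaw
    rv=jaw*a; 
    if np.dot(R.from_rotvec(rv).apply([0,0,-1]),d)<.999: rv=-rv
    print("tilt",tilt); tgt(np.asarray(g)-.006*d,ang,rv)
tp(np.r_[c,.17],15); tp(np.r_[c,.068],15)
E
```

```text
len 60.1 ang 63.3
  len 32.0 ang -25.2
  len 60.1 ang -116.7
  len 31.9 ang 154.9
[0.47485774 0.25877542]
cord [array([0.507, 0.327]), array([0.548, 0.27 ])]
tilt 15
dp [ 0.1336 -0.0204  0.2871] twist [-0.0831  0.0001  0.0032] rows~ 3.8049133696232156 2.091355700844151
tilt 15
dp [ 0.1339 -0.0206  0.4911] twist [-0.0831  0.0001  0.0032] rows~ 6.108798298715354 2.091355700844151
```

Emit:
carry_out(
  dp=[
    [0.04,-0.005,0.07],
    [0.08,-0.01,0.14],
    [0.12,-0.02,0.2],
    [0.134,-0.02,0.25],
    [0.134,-0.02,0.27],
    [0.134,-0.02,0.27],
    [0.134,-0.02,0.27],
  ],
  twist=[
    [-0.03,0,-0.003],
    [-0.06,0,-0.006],
    [-0.083,0,-0.006],
    [-0.083,0,-0.006],
    [-0.083,0,-0.006],
    [-0.083,0,-0.006],
    [-0.083,0,-0.006],
  ],
  gripper=[1,1,1,1,1,1,1],
)

```text
t: 1.82
eef_pos: [0.4741, 0.259, 0.1851]
tcp_rot: [0.843, 0.522, 0.067, 0.112]
contact_force: [0.9, 0.0, 0.3]
finger_gap: 0.0871
```

```bash
cat >> h.py <<'E'
ANG=63.5
f=np.array([np.sin(np.radians(ANG)),-np.cos(np.radians(ANG))])
def tp(g,tilt,ang=None,fd=None,off=.006):
    ang=ANG if ang is None else ang; fd=f if fd is None else fd
    a=np.radians(tilt); d=np.r_[fd*np.sin(a),-np.cos(a)]
    jaw=np.array([np.cos(np.radians(ang)),np.sin(np.radians(ang)),0]); rv=jaw*a
    if np.dot(R.from_rotvec(rv).apply([0,0,-1]),d)<.9999: rv=-rv
    print("tilt",tilt,end=" "); tgt(np.asarray(g)-off*d,ang,rv)
E
python3 - <<'E'
from h import *
st(); tp([.475,.2585,.066],15); tp([.475,.2585,.066],5)
E
```

```text
t 1.82 pos [0.4741 0.259  0.1851] xang 63.57 z [ 0.229 -0.119 -0.966] F [0.9 0.  0.3] gap 0.0871 j [-0.92  0.11  0.2   1.9   0.26  1.06  0.27]
tilt 15 dp [ 0.0009 -0.0595  0.2186] twist [-0.0002  0.0013  0.0007] rows~ 2.7169361682002764 0.037310158210078555
tilt 5 dp [ 0.0009 -0.0574  0.2188] twist [0.0554 0.0013 0.0006] rows~ 2.7125846484975065 1.3920456722347911
```

Emit:
carry_out(
  dp=[
    [0,-0.015,0.055],
    [0,-0.03,0.11],
    [0,-0.045,0.165],
    [0,-0.06,0.2186],
    [0,-0.06,0.2186],
    [0,-0.06,0.2186],
    [0,-0.06,0.2186],
    [0,-0.06,0.2186],
  ],
  twist=[
    [0,0,0],
    [0,0,0],
    [0,0,0],
    [0,0,0],
    [0,0,0],
    [0,0,0],
    [0,0,0],
    [0,0,0],
  ],
  gripper=[1,1,1,1,1,0.2,0.2,0.2],
  squeeze=20,
)

```text
t: 2.48
eef_pos: [0.4747, 0.2597, 0.0744]
tcp_rot: [0.843, 0.522, 0.069, 0.111]
contact_force: [0.4, 0.2, 0.7]
finger_gap: 0.0741
```

```bash
python3 - <<'E'
from h import *
st()
E
```

```text
t 2.48 pos [0.4747 0.2597 0.0744] xang 63.53 z [ 0.232 -0.116 -0.966] F [0.4 0.2 0.7] gap 0.0741 j [-0.91  0.25  0.2   2.    0.27  0.82  0.21]
```

Emit:
carry_out(
  dp=[
    [0,0,0],
    [0,0,0],
    [0,0,0],
    [0,0,0],
    [0,0.014,-0.05],
    [0,0.027,-0.097],
    [0,0.027,-0.097],
  ],
  twist=[
    [0,0,0],
    [0,0,0],
    [0,0,0],
    [0,0,0],
    [0,0,0],
    [0,0,0],
    [0,0,0],
  ],
  gripper=[0,0,0,0,0,0,0],
)

```text
t: 3.07
eef_pos: [0.4771, 0.261, 0.1297]
tcp_rot: [0.843, 0.521, 0.072, 0.111]
contact_force: [1.5, 0.2, 0.8]
finger_gap: 0.0616
```

```bash
python3 - <<'E'
from h import *
o=st()
# block final centre goal (0.49,0.245); gripped 66 mm from base => 21 mm beyond centre along f
C=np.array([.49,.245]); h=.066-.045
for tilt in (-20,-45,-65):
    b=np.radians(15-tilt)        # block lean
    # grasp height so the lowest edge has 6 mm air
    gz=.066*np.cos(b)+.017*np.sin(b)+.008
    g=np.r_[C+f*(h*np.sin(b)),gz]; print(g.round(3)); tp(g,tilt)
E
```

```text
t 3.07 pos [0.4771 0.261  0.1297] xang 63.52 z [ 0.237 -0.112 -0.965] F [1.5 0.2 0.8] gap 0.0616 j [-0.91  0.17  0.2   1.95  0.26  0.93  0.24]
[0.501 0.24  0.072]
tilt -20 dp [-0.0179  0.0359  0.1179] twist [ 0.1954 -0.0019  0.0002] rows~ 1.4931019725782264 4.912985527030477
[0.506 0.237 0.056]
tilt -45 dp [-0.0181  0.0428  0.156 ] twist [ 0.3343 -0.0018  0.0006] rows~ 1.9518883948741987 8.404507893748146
[0.509 0.236 0.036]
tilt -65 dp [-0.0183  0.0388  0.1989] twist [ 0.4454 -0.0018  0.001 ] rows~ 2.4400023612383905 11.197767185029774
```

Emit:
carry_out(
  dp=[
    [0,0.01,0],
    [-0.01,0.02,0],
    [-0.018,0.03,0],
    [-0.018,0.03,0.02],
    [-0.018,0.03,0.02],
    [-0.018,0.03,0.02],
    [-0.018,0.03,0.02],
    [-0.018,0.03,0.02],
  ],
  twist=[
    [0.035,0,0],
    [0.07,0,0],
    [0.11,0,0],
    [0.15,0,0],
    [0.19,0,0],
    [0.23,0,0],
    [0.27,0,0],
    [0.31,0,0],
  ],
  gripper=[0,0,0,0,0,0,0,0],
)

```text
t: 3.73
eef_pos: [0.4895, 0.2451, 0.1247]
tcp_rot: [0.797, 0.495, -0.179, -0.297]
contact_force: [0.1, 0.6, -1.5]
finger_gap: 0.0621
```

```bash
python3 - <<'E'
from h import *
o=st()
C=np.array([.49,.245]); h=.066-.045
for tilt in (-55,-65,-75):
    b=np.radians(15-tilt); gz=.066*np.cos(b)+.017*np.sin(b)+.006
    g=np.r_[C+f*(h*np.sin(b)),gz]; print(g.round(3)); tp(g,tilt)
E
```

```text
t 3.73 pos [0.4895 0.2451 0.1247] xang 63.49 z [-0.58   0.297 -0.759] F [ 0.1  0.6 -1.5] gap 0.0621 j [-0.4   0.65  0.17  1.46 -0.54  1.63  1.01]
[0.508 0.236 0.045]
tilt -55 dp [-0.0011  0.1382  0.0836] twist [ 0.0797 -0.0018  0.002 ] rows~ 1.9364791178988914 2.004644345393262
[0.509 0.236 0.034]
tilt -65 dp [-0.0012  0.1551  0.0988] twist [ 0.1353 -0.0017  0.0021] rows~ 2.2044269843204045 3.4008241121861826
[0.509 0.236 0.023]
tilt -75 dp [-0.0015  0.172   0.1164] twist [ 0.1908 -0.0015  0.0023] rows~ 2.4897667619427217 4.797274061597963
```

Emit:
carry_out(
  dp=[
    [0,0.03,0.02],
    [0,0.06,0.04],
    [0,0.09,0.06],
    [0,0.12,0.08],
    [0,0.15,0.094],
    [0,0.15,0.094],
    [0,0.15,0.094],
  ],
  twist=[
    [0.03,0,0],
    [0.06,0,0],
    [0.09,0,0],
    [0.12,0,0],
    [0.12,0,0],
    [0.12,0,0],
    [0.12,0,0],
  ],
  gripper=[0,0,0,0,0,0,0],
)

```text
t: 4.32
eef_pos: [0.5133, 0.2339, 0.0395]
tcp_rot: [0.727, 0.452, -0.269, -0.441]
contact_force: [0.7, -0.4, -0.1]
finger_gap: 0.062
```

```bash
python3 - <<'E'
from h import *
o=st(); g=o["eef_pos"]+.006*R.from_quat(o["tcp_rot"]).as_matrix()[:,2]; print("grasp",g.round(4), "tilt",np.degrees(np.arccos(-R.from_quat(o["tcp_rot"]).as_matrix()[2,2])))
E
```

```text
t 4.32 pos [0.5133 0.2339 0.0395] xang 63.47 z [-0.79   0.399 -0.466] F [ 0.7 -0.4 -0.1] gap 0.062 j [-0.26  1.04  0.11  1.19 -0.67  1.88  1.09]
grasp [0.5085 0.2363 0.0367] tilt 62.25684420669346
```

Emit:
carry_out(
  dp=[
    [0,0.005,0.003],
    [0,0.011,0.006],
    [0,0.011,0.006],
    [0,0.011,0.006],
    [0,0.011,0.006],
    [0,0.011,0.006],
    [0,0.011,0.006],
    [0,0.011,0.006],
  ],
  twist=[
    [0,0,0],
    [0,0,0],
    [0.01,0,0],
    [0.02,0,0],
    [0.02,0,0],
    [0.02,0,0],
    [0.02,0,0],
    [0.02,0,0],
  ],
  gripper=[0,0,0,0,0,0.7,0.7,0.7],
)

```text
t: 4.98
eef_pos: [0.5137, 0.2349, 0.0358]
tcp_rot: [0.712, 0.445, -0.282, -0.464]
contact_force: [-1.6, -0.3, 4.4]
finger_gap: 0.0717
```

```bash
python3 - <<'E'
from h import *
o=st(); im=capture("top"); cv2.imwrite("pics/t2.png",im[:,:,::-1]); crop(im,160,140,360,280,4,"t2c")
st()
E
```

```text
t 4.98 pos [0.5137 0.2349 0.0358] xang 63.53 z [-0.814  0.41  -0.411] F [-1.6 -0.3  4.4] gap 0.0717 j [-0.24  1.09  0.1   1.15 -0.69  1.93  1.09]
t 5.03 pos [0.5137 0.2349 0.0358] xang 63.53 z [-0.814  0.41  -0.411] F [-0.3 -1.   4.8] gap 0.0721 j [-0.24  1.09  0.1   1.15 -0.69  1.93  1.09]
```

View pics/t2c.png

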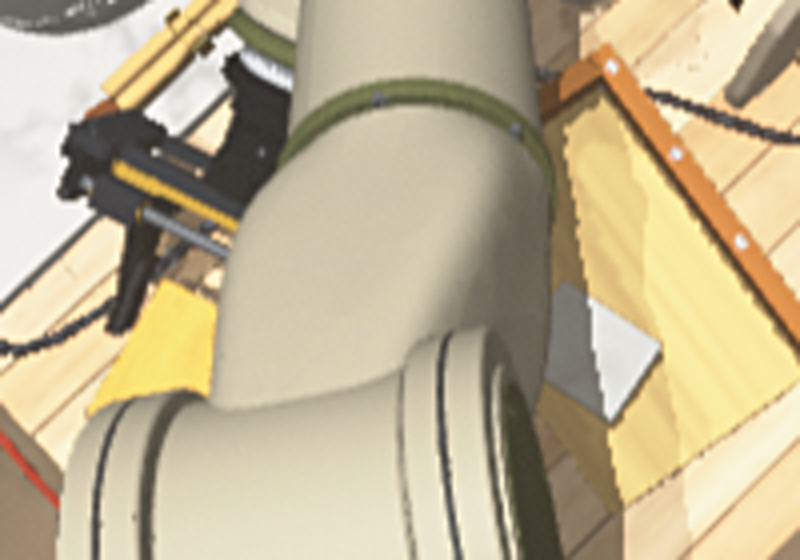

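Emit:
carry_out(
  dp=[
    [0,0,0],
    [0,0,0],
    [0,-0.02,-0.01],
    [0,-0.06,-0.03],
    [0,-0.12,-0.055],
    [0,-0.18,-0.085],
    [0,-0.25,-0.12],
    [0,-0.25,-0.12],
  ],
  twist=[
    [0,0,0],
    [0,0,0],
    [0,0,0],
    [0,0,0],
    [0,0,0],
    [0,0,0],
    [-0.03,0,0],
    [-0.06,0,0],
  ],
  gripper=[1,1,1,1,1,1,1,1],
)

```text
t: 5.7
eef_pos: [0.5183, 0.2315, 0.1809]
tcp_rot: [0.754, 0.471, -0.234, -0.393]
contact_force: [0.4, 0.3, 0.8]
finger_gap: 0.0871
```

```bash
python3 - <<'E'
from h import *
o=st()
# go over the steel, jaws along its 70 mm direction (~55 deg)
tgt([.4983,.0086,.16],55)
tgt([.47,.12,.22],55)
E
```

```text
t 5.7 pos [0.5183 0.2315 0.1809] xang 63.45 z [-0.723  0.372 -0.582] F [0.4 0.3 0.8] gap 0.0871 j [-0.27  0.79  0.12  1.23 -0.63  1.93  0.98]
dp [-0.4174  0.1236 -0.1126] twist [-0.3022  0.0175  0.0458] rows~ 5.390824369592062 7.696649339316199
dp [-0.2414 -0.0591 -0.0585] twist [-0.3022  0.0175  0.0458] rows~ 3.061830290197054 7.696649339316199
```

```bash
python3 - <<'E'
from h import *
tgt([.545,0.01,.32],35.5)
E
```

```text
dp [-0.3679 -0.0882 -0.3652] twist [-0.2974  0.069   0.1458] rows~ 6.304966801029136 8.506390870928067
```

Emit:
carry_out(
  dp=[
    [-0.03,-0.04,-0.06],
    [-0.08,-0.08,-0.13],
    [-0.13,-0.09,-0.2],
    [-0.18,-0.09,-0.26],
    [-0.23,-0.09,-0.31],
    [-0.28,-0.09,-0.365],
    [-0.33,-0.09,-0.365],
    [-0.368,-0.09,-0.365],
  ],
  twist=[
    [-0.035,0.008,0.017],
    [-0.07,0.016,0.034],
    [-0.105,0.025,0.051],
    [-0.14,0.033,0.068],
    [-0.175,0.041,0.085],
    [-0.21,0.05,0.1],
    [-0.245,0.06,0.12],
    [-0.28,0.066,0.138],
  ],
  gripper=[1,1,1,1,1,1,1,1],
)

```text
t: 6.37
eef_pos: [0.5446, 0.006, 0.3233]
tcp_rot: [0.949, 0.314, -0.012, -0.026]
contact_force: [-0.7, 0.5, 0.4]
finger_gap: 0.0871
```

```bash
python3 - <<'E'
from h import *
o=st(); tgt([.545,0.01,.32],35.5)
E
```

```text
t 6.37 pos [0.5446 0.006  0.3233] xang 36.67 z [-0.039  0.042 -0.998] F [-0.7  0.5  0.4] gap 0.0871 j [-0.39  0.15  0.36  1.54 -0.1   1.5   0.62]
dp [ 0.0054 -0.0056  0.0068] twist [-0.0183  0.0022  0.0064] rows~ 0.12416307886123616 0.49057913344343224
```

Emit:
carry_out(
  dp=[
    [0,0,0.005],
    [0,0,0.005],
    [0,0,0.005],
  ],
  twist=[
    [-0.018,0.002,0.006],
    [-0.018,0.002,0.006],
    [-0.018,0.002,0.006],
  ],
  gripper=[1,1,1],
)

```text
t: 6.62
eef_pos: [0.5438, 0.0072, 0.3218]
tcp_rot: [0.952, 0.307, 0.0, -0.002]
contact_force: [1.4, -0.2, -0.3]
finger_gap: 0.0868
```

```bash
python3 - <<'E'
from h import *
import pickle
st();p=camera_params("wrist");im=capture("wrist");pickle.dump((p,im),open("w2.pkl","wb"))
cv2.imwrite("pics/w2.png",cv2.resize(im[0:290,:,::-1],None,fx=1.25,fy=1.25,interpolation=cv2.INTER_CUBIC))
E
```

```text
t 6.62 pos [0.5438 0.0072 0.3218] xang 35.72 z [-0.001  0.003 -1.   ] F [ 1.4 -0.2 -0.3] gap 0.0868 j [-0.41  0.12  0.35  1.58 -0.04  1.46  0.56]
```

View pics/w2.png

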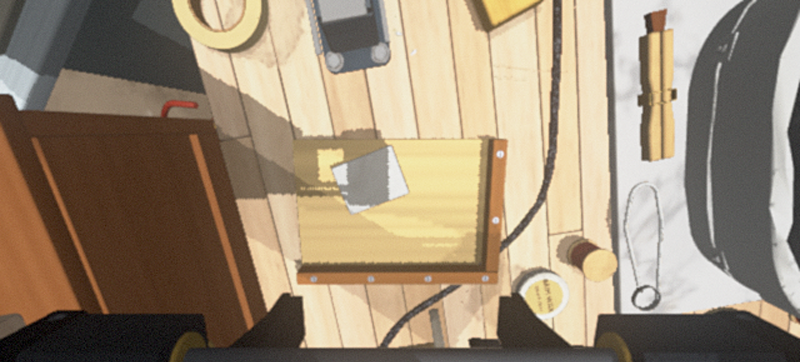

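View shows the board from (297,138) to (505,283), the steel at (371,180), the wood lying flat at the top edge (510,10), all bystanders in place. Enlarging the board.

```bash
python3 - <<'E'
from h import *
import pickle
p,im=pickle.load(open("w2.pkl","rb")); crop(im,230,100,420,235,4.2,"w2c")
E
```

```text
(no output)
```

View pics/w2c.png

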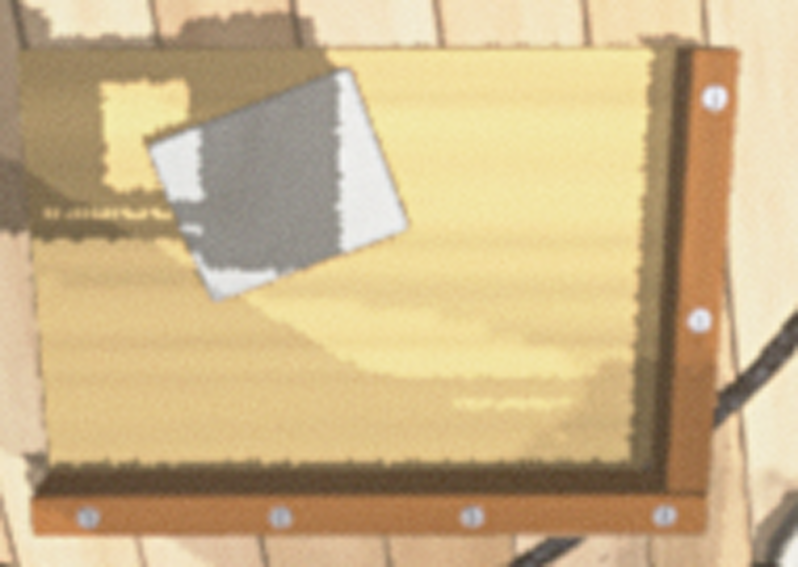

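```bash
python3 - <<'E'
from h import *
import pickle
p,im=pickle.load(open("w2.pkl","rb"))
def show(n,pts,z,close=True):
    W=np.array([pix2w(p,230+u/4.2,100+v/4.2,z)[:2] for u,v in pts]); print(n,W.round(4).tolist(),"mean",W.mean(0).round(4))
    for a,b in zip(W,np.roll(W,-1,0)): d=b-a; print("  len %.1f ang %.1f"%(1e3*np.linalg.norm(d),np.degrees(np.arctan2(d[1],d[0]))))
show("steel",[(148,144),(350,68),(409,228),(217,300)],.026)
show("inner",[(35,495),(667,492),(692,50)],.036)
show("outer",[(33,535),(705,535),(738,50)],.036)
E
```

```text
steel [[0.4598, -0.003], [0.4987, 0.0539], [0.5434, 0.0239], [0.5059, -0.0324]] mean [0.502  0.0106]
  len 68.8 ang 55.6
  len 53.8 ang -33.8
  len 67.6 ang -123.7
  len 54.6 ang 147.5
inner [[0.4929, -0.1215], [0.6655, 0.0037], [0.5806, 0.1197]] mean [0.5797 0.0006]
  len 213.2 ang 36.0
  len 143.8 ang 126.2
  len 256.6 ang -110.0
outer [[0.5, -0.1343], [0.6859, -0.0008], [0.592, 0.1279]] mean [ 0.5926 -0.0024]
  len 228.8 ang 35.7
  len 159.3 ang 126.1
  len 277.9 ang -109.4
```

Steel measures 69×54 mm (true 70×55) and is centred near (0.501, 0.010) with its long side at 56°. The fence runs at 35.9° and the corner is near (0.664, 0.003). Gripping the steel by its ends.

```bash
cat >> h.py <<'E'
BY=35.9; CORN=np.array([.6635,.0028])
bx=np.array([np.sin(np.radians(BY)),-np.cos(np.radians(BY))]); by=np.array([np.cos(np.radians(BY)),np.sin(np.radians(BY))])
def B(x,y,z): return np.r_[CORN+bx*x+by*y,z]
def inB(o): d=o["eef_pos"][:2]-CORN; print("board xy",np.round([d@bx,d@by],4))
E
python3 - <<'E'
from h import *
tgt([.501,.010,.08],56); tgt([.501,.010,.037],56)
E
```

```text
dp [-0.0666 -0.0537  0.4826] twist [-1.100e-03 -1.000e-04 -1.128e-01] rows~ 5.876840680885499 2.8363831805573
dp [-0.0666 -0.0534  0.5686] twist [-1.100e-03 -1.000e-04 -1.128e-01] rows~ 6.894174975068291 2.8363831805573
```

Emit:
carry_out(
  dp=[
    [-0.03,-0.03,0.08],
    [-0.067,-0.054,0.15],
    [-0.067,-0.054,0.23],
    [-0.067,-0.054,0.31],
    [-0.067,-0.054,0.39],
    [-0.067,-0.054,0.46],
    [-0.067,-0.054,0.48],
    [-0.067,-0.054,0.48],
  ],
  twist=[
    [0,0,-0.03],
    [0,0,-0.06],
    [0,0,-0.09],
    [0,0,-0.113],
    [0,0,-0.113],
    [0,0,-0.113],
    [0,0,-0.113],
    [0,0,-0.113],
  ],
  gripper=[1,1,1,1,1,1,1,1],
)

```text
t: 7.33
eef_pos: [0.4991, 0.0095, 0.0786]
tcp_rot: [0.883, 0.469, -0.004, -0.003]
contact_force: [0.5, 0.5, 0.2]
finger_gap: 0.087
```

```bash
python3 - <<'E'
from h import *
st(); tgt([.501,.010,.037],56)
E
```

```text
t 7.33 pos [0.4991 0.0095 0.0786] xang 56.0 z [-0.009  0.002 -1.   ] F [0.5 0.5 0.2] gap 0.087 j [-0.39  0.24  0.31  1.98 -0.09  0.95  0.95]
dp [0.0032 0.0033 0.0831] twist [-0.0028  0.0012 -0.    ] rows~ 0.9981769151539786 0.07542858625574961
```

Emit:
carry_out(
  dp=[
    [0.003,0.003,0.04],
    [0.003,0.003,0.083],
    [0.003,0.003,0.083],
    [0.003,0.003,0.083],
    [0.003,0.003,0.083],
    [0.003,0.003,0.083],
    [0.003,0.003,0.083],
    [0.003,0.003,0.083],
  ],
  twist=[
    [-0.003,0,0],
    [-0.003,0,0],
    [-0.003,0,0],
    [-0.003,0,0],
    [-0.003,0,0],
    [-0.003,0,0],
    [-0.003,0,0],
    [-0.003,0,0],
  ],
  gripper=[1,1,1,0.3,0.3,0.3,0.3,0.3],
  squeeze=15,
)

```text
t: 8.0
eef_pos: [0.502, 0.01, 0.0387]
tcp_rot: [0.883, 0.469, -0.0, 0.002]
contact_force: [-1.1, -0.4, 7.7]
finger_gap: 0.0699
```

```bash
python3 - <<'E'
from h import *
inB(st()); tgt(B(-.035,-.075,.038),BY);tgt(B(-.024,-.075,.038),BY)
E
```

```text
t 8.0 pos [0.502  0.01   0.0387] xang 55.99 z [ 0.001 -0.003 -1.   ] F [-1.1 -0.4  7.7] gap 0.0699 j [-0.38  0.3   0.3   2.01 -0.11  0.85  0.96]
board xy [-0.1005 -0.1266]
dp [0.0519 0.1586 0.0018] twist [0.0009 0.0005 0.1116] rows~ 2.00059009158843 2.8054401940509544
dp [0.0444 0.1792 0.0018] twist [0.0009 0.0005 0.1116] rows~ 2.21387248105532 2.8054401940509544
```

Emit:
carry_out(
  dp=[
    [0,0,-0.003],
    [0.013,0.04,-0.003],
    [0.026,0.08,-0.003],
    [0.039,0.12,-0.003],
    [0.052,0.155,-0.003],
    [0.052,0.155,-0.003],
    [0.052,0.155,-0.003],
  ],
  twist=[
    [0,0,0],
    [0,0,0.03],
    [0,0,0.06],
    [0,0,0.09],
    [0,0,0.112],
    [0,0,0.112],
    [0,0,0.112],
  ],
  gripper=[0.3,0.3,0.3,0.3,0.3,0.3,0.3],
)

```text
t: 8.58
eef_pos: [0.5808, -0.012, 0.0401]
tcp_rot: [0.951, 0.308, -0.001, 0.002]
contact_force: [-0.2, 0.0, -6.3]
finger_gap: 0.0698
```

```bash
python3 - <<'E'
from h import *
inB(st()); tgt(B(-.024,-.075,.039),BY)
E
```

```text
t 8.58 pos [ 0.5808 -0.012   0.0401] xang 35.85 z [ 0.    -0.003 -1.   ] F [-0.2  0.  -6.3] gap 0.0698 j [-0.36  0.46  0.37  1.8  -0.2   0.92  0.72]
board xy [-0.0365 -0.0757]
dp [0.0014 0.0251 0.0022] twist [ 0.0009  0.0006 -0.0003] rows~ 0.30219772627439334 0.02849901325381229
```

Emit:
carry_out(
  dp=[
    [0,0.006,0.003],
    [0,0.012,0.003],
    [0,0.016,0.003],
    [0,0.02,0.003],
    [0,0.023,0.003],
    [0,0.023,0.003],
  ],
  twist=[
    [0,0,0],
    [0,0,0],
    [0,0,0],
    [0,0,0],
    [0,0,0],
    [0,0,0],
  ],
  gripper=[0.3,0.3,0.3,0.3,0.3,0.3],
)

```text
t: 9.08
eef_pos: [0.5866, -0.0208, 0.0386]
tcp_rot: [0.951, 0.308, -0.001, 0.001]
contact_force: [-4.3, 2.9, -1.0]
finger_gap: 0.0698
```

```bash
python3 - <<'E'
from h import *
o=st();inB(o);print("Fb",(o["contact_force"][:2]@np.c_[bx,by]).round(1))
E
```

```text
t 9.08 pos [ 0.5866 -0.0208  0.0386] xang 35.85 z [-0.002 -0.002 -1.   ] F [-4.3  2.9 -1. ] gap 0.0698 j [-0.34  0.47  0.37  1.79 -0.2   0.92  0.74]
board xy [-0.0259 -0.0761]
Fb [-4.8 -1.8]
```

Emit:
carry_out(
  dp=[
    [0,0.003,0],
    [0,0.005,0],
    [0,0.007,0],
    [0,0.007,0],
  ],
  twist=[
    [0,0,0],
    [0,0,0],
    [0,0,0],
    [0,0,0],
  ],
  gripper=[0.3,0.3,0.3,0.3],
)

```text
t: 9.42
eef_pos: [0.5868, -0.0211, 0.0385]
tcp_rot: [0.951, 0.308, -0.003, -0.002]
contact_force: [-10.9, 9.4, 6.5]
finger_gap: 0.07
```

```bash
python3 - <<'E'
from h import *
o=st();inB(o);print("Fb",(o["contact_force"][:2]@np.c_[bx,by]).round(1))
E
```

```text
t 9.42 pos [ 0.5868 -0.0211  0.0385] xang 35.93 z [-0.006  0.001 -1.   ] F [-10.9   9.4   6.5] gap 0.07 j [-0.34  0.47  0.37  1.78 -0.21  0.93  0.74]
board xy [-0.0256 -0.0761]
Fb [-14.   -3.3]
```

Emit:
carry_out(
  dp=[
    [0,-0.003,0],
    [0,-0.003,0],
    [0,-0.003,0],
    [0,-0.003,-0.02],
    [0,-0.01,-0.06],
    [-0.06,-0.012,-0.06],
    [-0.12,-0.012,-0.06],
    [-0.13,-0.012,-0.06],
  ],
  twist=[
    [0,0,0],
    [0,0,0],
    [0,0,0],
    [0,0,0],
    [0,0,0],
    [0,0,0],
    [0,0,0],
    [0,0,0],
  ],
  gripper=[1,1,1,1,1,0,-1,-1],
)

```text
t: 10.08
eef_pos: [0.5281, -0.0582, 0.0696]
tcp_rot: [0.952, 0.306, -0.003, -0.001]
contact_force: [0.0, -1.4, 0.4]
finger_gap: 0.0744
```

```bash
python3 - <<'E'
from h import *
o=st();inB(o);tgt(B(-.031,-.140,.036),BY)
E
```

```text
t 10.08 pos [ 0.5281 -0.0582  0.0696] xang 35.69 z [-0.007  0.    -1.   ] F [ 0.  -1.4  0.4] gap 0.0744 j [-0.33  0.32  0.41  1.91 -0.15  0.94  0.77]
board xy [-0.0299 -0.1455]
dp [ 0.0113 -0.0019  0.0672] twist [-0.0014  0.0017 -0.0012] rows~ 0.8175193194258825 0.06278667120088947
```

Emit:
carry_out(
  dp=[
    [0,0,0],
    [0,0,0],
    [0,0,0],
    [0,0,0],
    [0,0,0],
    [0,0,0.03],
    [0,0,0.066],
    [0,0,0.066],
  ],
  twist=[
    [0,0,0],
    [0,0,0],
    [0,0,0],
    [0,0,0],
    [0,0,0],
    [0,0,0],
    [0,0,0],
    [0,0,0],
  ],
  gripper=[-1,-1,-1,-1,-1,-1,-1,-1],
)

```text
t: 10.75
eef_pos: [0.5273, -0.0575, 0.0344]
tcp_rot: [0.952, 0.307, -0.004, -0.001]
contact_force: [0.0, 0.2, 0.9]
finger_gap: 0.0212
```

```bash
python3 - <<'E'
from h import *
o=st();inB(o);tgt(B(-.031,-.090,.037),BY)
E
```

```text
t 10.75 pos [ 0.5273 -0.0575  0.0344] xang 35.75 z [-0.009  0.    -1.   ] F [0.  0.2 0.9] gap 0.0212 j [-0.31  0.38  0.39  1.93 -0.18  0.88  0.8 ]
board xy [-0.031  -0.1457]
dp [ 0.1114 -0.0002 -0.006 ] twist [-0.0017  0.0024 -0.0008] rows~ 1.3371137612520871 0.07669681950840057
```

Emit:
carry_out(
  dp=[
    [0,0,-0.005],
    [0.012,0,-0.005],
    [0.028,0,-0.005],
    [0.046,0,-0.005],
    [0.064,0,-0.005],
    [0.08,0,-0.005],
    [0.095,0,-0.005],
    [0.1,0,-0.005],
  ],
  twist=[
    [0,0,0],
    [0,0,0],
    [0,0,0],
    [0,0,0],
    [0,0,0],
    [0,0,0],
    [0,0,0],
    [0,0,0],
  ],
  gripper=[-1,-1,-1,-1,-1,-1,-1,-1],
)

```text
t: 11.42
eef_pos: [0.5689, -0.0273, 0.0365]
tcp_rot: [0.952, 0.307, -0.004, -0.001]
contact_force: [-4.2, -2.2, 2.5]
finger_gap: 0.0004
```

```bash
cat >> h.py <<'E'
def chk():
    o=st();inB(o);print("Fb",(o["contact_force"][:2]@np.c_[bx,by]).round(1)); return o
E
python3 - <<'E'
from h import *
chk()
E
```

```text
t 11.42 pos [ 0.5689 -0.0273  0.0365] xang 35.81 z [-0.009  0.    -1.   ] F [-4.2 -2.2  2.5] gap 0.0004 j [-0.34  0.45  0.37  1.83 -0.2   0.91  0.75]
board xy [-0.0311 -0.0943]
Fb [-0.7 -4.7]
```

Pushing friction only (5 N); continue to the stop.

Emit:
carry_out(
  dp=[
    [0.006,0,0],
    [0.012,0,0],
    [0.016,0,0],
    [0.02,0,0],
    [0.022,0,0],
    [0.022,0,0],
  ],
  twist=[
    [0,0,0],
    [0,0,0],
    [0,0,0],
    [0,0,0],
    [0,0,0],
    [0,0,0],
  ],
  gripper=[-1,-1,-1,-1,-1,-1],
)

```text
t: 11.92
eef_pos: [0.578, -0.0207, 0.0364]
tcp_rot: [0.952, 0.307, -0.004, -0.001]
contact_force: [-1.6, -1.0, -0.8]
finger_gap: 0.0005
```

```bash
python3 - <<'E'
from h import *
chk()
E
```

```text
t 11.92 pos [ 0.578  -0.0207  0.0364] xang 35.81 z [-0.009  0.    -1.   ] F [-1.6 -1.  -0.8] gap 0.0005 j [-0.35  0.46  0.37  1.8  -0.2   0.92  0.74]
board xy [-0.0311 -0.083 ]
Fb [-0.1 -1.9]
```

Emit:
carry_out(
  dp=[
    [0.005,0,0],
    [0.009,0,0],
    [0.013,0,0],
    [0.017,0,0],
    [0.02,0,0],
    [0.02,0,0],
  ],
  twist=[
    [0,0,0],
    [0,0,0],
    [0,0,0],
    [0,0,0],
    [0,0,0],
    [0,0,0],
  ],
  gripper=[-1,-1,-1,-1,-1,-1],
)

```text
t: 12.42
eef_pos: [0.5829, -0.0175, 0.0359]
tcp_rot: [0.952, 0.306, -0.008, -0.001]
contact_force: [-18.9, -9.9, 14.5]
finger_gap: 0.0005
```

```bash
python3 - <<'E'
from h import *
chk()
E
```

```text
t 12.42 pos [ 0.5829 -0.0175  0.0359] xang 35.69 z [-0.016 -0.002 -1.   ] F [-18.9  -9.9  14.5] gap 0.0005 j [-0.35  0.48  0.37  1.79 -0.21  0.93  0.73]
board xy [-0.0308 -0.0772]
Fb [ -3.  -21.1]
```

Emit:
carry_out(
  dp=[
    [-0.02,0,0],
    [-0.03,-0.02,-0.03],
    [-0.01,-0.06,-0.06],
    [0.04,-0.1,-0.06],
    [0.084,-0.12,-0.06],
    [0.084,-0.12,-0.03],
    [0.084,-0.12,0],
    [0.084,-0.12,0],
  ],
  twist=[
    [0,0,0],
    [0,0,0],
    [0,0,0],
    [0,0,0],
    [0,0,0],
    [0,0,0],
    [0,0,0],
    [0,0,0],
  ],
  gripper=[-1,-1,-1,-1,-1,-1,-1,-1],
)

```text
t: 13.08
eef_pos: [0.582, 0.0573, 0.0344]
tcp_rot: [0.952, 0.307, -0.008, -0.002]
contact_force: [-1.0, 0.5, 0.3]
finger_gap: 0.0005
```

```bash
python3 - <<'E'
from h import *
chk(); tgt(B(-.062,-.036,.036),BY)
E
```

```text
t 13.08 pos [0.582  0.0573 0.0344] xang 35.79 z [-0.016 -0.001 -1.   ] F [-1.   0.5  0.3] gap 0.0005 j [-0.45  0.48  0.34  1.78 -0.2   0.93  0.6 ]
board xy [-0.0919 -0.0341]
Fb [-1.  -0.5]
dp [-0.0038  0.0598 -0.0037] twist [-0.0026  0.0044 -0.0006] rows~ 0.7193744241614671 0.12886319023539836
```

Emit:
carry_out(
  dp=[
    [-0.003,0.02,-0.004],
    [-0.003,0.036,-0.004],
    [-0.003,0.045,-0.004],
    [-0.003,0.053,-0.004],
    [-0.003,0.06,-0.004],
    [-0.003,0.065,-0.004],
    [-0.003,0.068,-0.004],
    [-0.003,0.068,-0.004],
  ],
  twist=[
    [-0.003,0.004,0],
    [-0.003,0.004,0],
    [-0.003,0.004,0],
    [-0.003,0.004,0],
    [-0.003,0.004,0],
    [-0.003,0.004,0],
    [-0.003,0.004,0],
    [-0.003,0.004,0],
  ],
  gripper=[-1,-1,-1,-1,-1,-1,-1,-1],
)

```text
t: 13.75
eef_pos: [0.597, 0.0345, 0.0363]
tcp_rot: [0.951, 0.309, -0.004, -0.004]
contact_force: [-22.8, 17.4, 18.3]
finger_gap: 0.0002
```

```bash
python3 - <<'E'
from h import *
chk()
E
```

```text
t 13.75 pos [0.597  0.0345 0.0363] xang 35.99 z [-0.009  0.006 -1.   ] F [-22.8  17.4  18.3] gap 0.0002 j [-0.41  0.5   0.35  1.75 -0.21  0.94  0.65]
board xy [-0.0646 -0.0353]
Fb [-27.4  -8.2]
```

```bash
python3 - <<'E'
from h import *
tgt([.49,.245,.28],63.5)
E
```

```text
dp [ 0.0722 -0.4714 -0.4831] twist [-0.0035  0.0006 -0.1528] rows~ 8.138849275648967 3.842858799910669
```

Emit:
carry_out(
  dp=[
    [0,-0.02,0],
    [0,-0.04,-0.03],
    [0,-0.05,-0.1],
    [0,-0.06,-0.18],
  ],
  twist=[
    [0,0,0],
    [0,0,0],
    [0,0,0],
    [0,0,0],
  ],
  gripper=[-1,-1,0,1],
)

```text
t: 14.08
eef_pos: [0.5786, 0.058, 0.1261]
tcp_rot: [0.951, 0.309, -0.006, -0.004]
contact_force: [1.9, 0.6, 0.7]
finger_gap: 0.0075
```

```bash
python3 - <<'E'
from h import *
st();tgt([.49,.245,.28],63.5)
E
```

```text
t 14.08 pos [0.5786 0.058  0.1261] xang 35.99 z [-0.013  0.004 -1.   ] F [1.9 0.6 0.7] gap 0.0075 j [-0.48  0.35  0.37  1.73 -0.15  1.1   0.57]
dp [ 0.0739 -0.4102 -0.3038] twist [-0.0042  0.0017 -0.1529] rows~ 6.184364470083061 3.8446595769084744
```

Emit:
carry_out(
  dp=[
    [0.012,-0.06,-0.05],
    [0.024,-0.12,-0.1],
    [0.036,-0.18,-0.15],
    [0.048,-0.24,-0.2],
    [0.06,-0.3,-0.25],
    [0.07,-0.36,-0.3],
    [0.074,-0.41,-0.304],
    [0.074,-0.41,-0.304],
  ],
  twist=[
    [0,0,-0.03],
    [0,0,-0.06],
    [0,0,-0.09],
    [-0.002,0,-0.12],
    [-0.004,0.002,-0.153],
    [-0.004,0.002,-0.153],
    [-0.004,0.002,-0.153],
    [-0.004,0.002,-0.153],
  ],
  gripper=[1,1,1,1,1,1,1,1],
)

```text
t: 14.75
eef_pos: [0.4881, 0.2504, 0.2825]
tcp_rot: [0.848, 0.529, 0.002, -0.002]
contact_force: [-0.8, 0.7, -0.4]
finger_gap: 0.0591
```

```bash
python3 - <<'E'
from h import *
import pickle
st();p=camera_params("wrist");im=capture("wrist");pickle.dump((p,im),open("w3.pkl","wb"))
cv2.imwrite("pics/w3.png",cv2.resize(im[40:290,160:480,::-1],None,fx=2.4,fy=2.4,interpolation=cv2.INTER_CUBIC))
E
```

```text
t 14.75 pos [0.4881 0.2504 0.2825] xang 63.9 z [ 0.002  0.005 -1.   ] F [-0.8  0.7 -0.4] gap 0.0591 j [-0.73  0.14  0.19  1.63 -0.03  1.37  0.58]
```

View pics/w3.png

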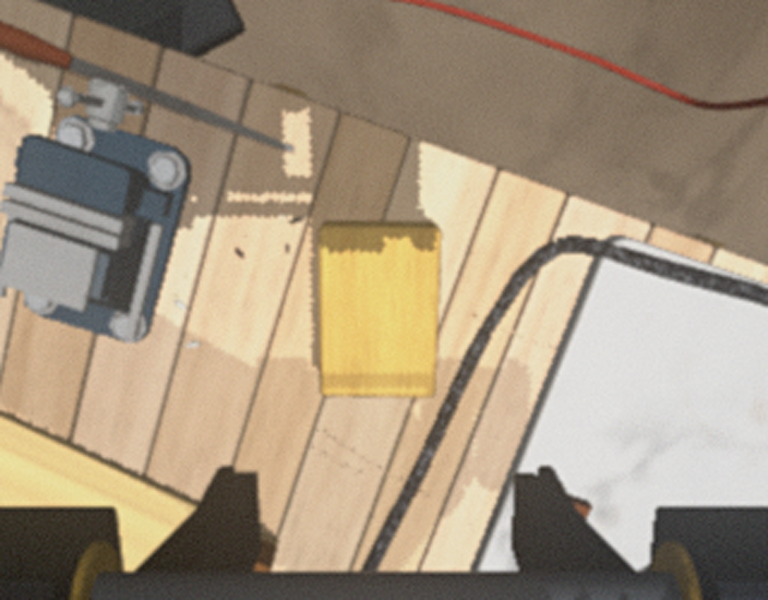

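The wood lies flat and free. Its top face corners are about (318,222), (441,225), (436,376) and (321,376), with the front face below it to row 397.

```bash
python3 - <<'E'
from h import *
import pickle
p,im=pickle.load(open("w3.pkl","rb"))
W=np.array([pix2w(p,160+u/2.4,40+v/2.4,.034)[:2] for u,v in [(318,222),(441,225),(436,376),(321,376)]]); print(W.round(4).tolist(),"mean",W.mean(0).round(4))
for a,b in zip(W,np.roll(W,-1,0)): d=b-a; print("  len %.1f ang %.1f"%(1e3*np.linalg.norm(d),np.degrees(np.arctan2(d[1],d[0]))))
c=np.r_[W.mean(0)]
tgt(np.r_[c,.08],63.5); tgt(np.r_[c,.035],63.5)
E
```

```text
[[0.4322, 0.2422], [0.4605, 0.2965], [0.5304, 0.2611], [0.5036, 0.2066]] mean [0.4817 0.2516]
  len 61.2 ang 62.5
  len 78.4 ang -26.8
  len 60.7 ang -116.2
  len 79.8 ang 153.5
dp [-0.0005 -0.0171  0.4025] twist [-0.     -0.0011  0.0015] rows~ 4.8308129797277894 0.04520444071204629
dp [-0.0008 -0.0171  0.4925] twist [-0.     -0.0011  0.0015] rows~ 5.90914673933733 0.04520444071204629
```

```bash
python3 - <<'E'
from h import *
p=camera_params("top")
for uv in [(363,152),(388,175),(345,163),(417,92),(445,118)]:
    for z in (.01,.2): d=pix2w(p,*uv,z)[:2]-CORN; print(uv,z,np.round([d@bx,d@by],3))
tgt([.4866,.249,.08],63.3); tgt([.4866,.249,.035],63.3)
E
```

```text
(363, 152) 0.01 [ 0.12  -0.055]
(363, 152) 0.2 [ 0.063 -0.088]
(388, 175) 0.01 [ 0.135 -0.137]
(388, 175) 0.2 [ 0.075 -0.153]
(345, 163) 0.01 [ 0.067 -0.052]
(345, 163) 0.2 [ 0.021 -0.086]
(417, 92) 0.01 [ 0.327 -0.007]
(417, 92) 0.2 [ 0.226 -0.051]
(445, 118) 0.01 [ 0.342 -0.103]
(445, 118) 0.2 [ 0.238 -0.126]
dp [-0.0007 -0.006   0.4025] twist [-0.     -0.0011  0.0026] rows~ 4.82696667240496 0.06972333465544664
dp [-0.001  -0.006   0.4925] twist [-0.     -0.0011  0.0026] rows~ 5.90600274283908 0.06972333465544664
```

Emit:
carry_out(
  dp=[
    [0,-0.006,0.08],
    [0,-0.006,0.16],
    [0,-0.006,0.24],
    [0,-0.006,0.32],
    [0,-0.006,0.39],
    [0,-0.006,0.4],
    [0,-0.006,0.4],
  ],
  twist=[
    [0,-0.001,0.003],
    [0,-0.001,0.003],
    [0,-0.001,0.003],
    [0,-0.001,0.003],
    [0,-0.001,0.003],
    [0,-0.001,0.003],
    [0,-0.001,0.003],
  ],
  gripper=[1,1,1,1,1,1,1],
)

```text
t: 15.38
eef_pos: [0.4861, 0.2473, 0.0796]
tcp_rot: [0.852, 0.523, -0.002, 0.0]
contact_force: [-0.6, -0.4, 1.2]
finger_gap: 0.087
```

```bash
python3 - <<'E'
from h import *
st();tgt([.4866,.249,.035],63.3)
E
```

```text
t 15.38 pos [0.4861 0.2473 0.0796] xang 63.13 z [-0.004 -0.003 -1.   ] F [-0.6 -0.4  1.2] gap 0.087 j [-0.71  0.32  0.18  1.86 -0.07  0.97  0.6 ]
dp [ 0.0039 -0.0005  0.0892] twist [-0.0006  0.0013 -0.001 ] rows~ 1.0705229629603168 0.043987720079718004
```

Emit:
carry_out(
  dp=[
    [0.003,0,0.04],
    [0.003,0,0.088],
    [0.003,0,0.088],
    [0.003,0,0.088],
    [0.003,0,0.088],
    [0.003,0,0.088],
    [0.003,0,0.088],
    [0.003,0,0.088],
  ],
  twist=[
    [0,0,0],
    [0,0,0],
    [0,0,0],
    [0,0,0],
    [0,0,0],
    [0,0,0],
    [0,0,0],
    [0,0,0],
  ],
  gripper=[1,1,0,0,0,0,0,0],
  squeeze=20,
)

```text
t: 16.05
eef_pos: [0.4877, 0.249, 0.0374]
tcp_rot: [0.852, 0.523, -0.001, 0.0]
contact_force: [-1.3, -1.1, 9.1]
finger_gap: 0.0618
```

Emit:
carry_out(
  dp=[
    [0,0,0],
    [0,0,-0.04],
    [0,0,-0.1],
    [0,0,-0.17],
    [0,0,-0.2],
    [0,0,-0.2],
  ],
  twist=[
    [0,0,0],
    [0,0,0],
    [0,0,0],
    [0,0,0],
    [0,0,0],
    [0,0,0],
  ],
  gripper=[0,0,0,0,0,0],
)

```text
t: 16.55
eef_pos: [0.4898, 0.2502, 0.142]
tcp_rot: [0.852, 0.523, 0.003, 0.0]
contact_force: [-0.0, 0.9, -0.5]
finger_gap: 0.0621
```

```bash
python3 - <<'E'
from h import *
st();tgt(B(-.078,-.125,.12),BY+90)
E
```

```text
t 16.55 pos [0.4898 0.2502 0.142 ] xang 63.11 z [ 0.004  0.003 -1.   ] F [-0.   0.9 -0.5] gap 0.0621 j [-0.72  0.25  0.19  1.81 -0.05  1.09  0.59]
dp [-0.4355  0.2805  0.0429] twist [ 0.0016 -0.0007 -0.3488] rows~ 6.232052121101544 8.76991180402836
```

Emit:
carry_out(
  dp=[
    [-0.05,0.035,0],
    [-0.1,0.07,0],
    [-0.16,0.1,0],
    [-0.22,0.14,0],
    [-0.27,0.18,0],
    [-0.33,0.21,0],
    [-0.38,0.245,0],
    [-0.435,0.28,0],
  ],
  twist=[
    [0,0,-0.038],
    [0,0,-0.076],
    [0,0,-0.114],
    [0,0,-0.152],
    [0,0,-0.19],
    [0,0,-0.228],
    [0,0,-0.266],
    [0,0,-0.304],
  ],
  gripper=[0,0,0,0,0,0,0,0],
)

```text
t: 17.22
eef_pos: [0.5156, -0.0069, 0.1408]
tcp_rot: [0.516, 0.857, 0.002, 0.001]
contact_force: [1.6, 0.3, 0.7]
finger_gap: 0.0623
```

```bash
python3 - <<'E'
from h import *
inB(st());tgt(B(-.078,-.125,.07),BY+90);tgt(B(-.078,-.125,.046),BY+90)
E
```

```text
t 17.22 pos [ 0.5156 -0.0069  0.1408] xang 117.85 z [ 0.004  0.003 -1.   ] F [1.6 0.3 0.7] gap 0.0623 j [-0.32  0.18  0.27  1.9  -0.06  1.07  2.03]
board xy [-0.0788 -0.1255]
dp [-0.0016  0.0006  0.1416] twist [ 0.0014 -0.0001 -0.0447] rows~ 1.6974014195065712 1.124532248176083
dp [-0.0016  0.0004  0.1896] twist [ 0.0014 -0.0001 -0.0447] rows~ 2.2729002222886394 1.124532248176083
```

Emit:
carry_out(
  dp=[
    [0,0,0],
    [0,0,0.05],
    [0,0,0.1],
    [0,0,0.15],
    [0,0,0.18],
    [0,0,0.19],
    [0,0,0.19],
    [0,0,0.19],
  ],
  twist=[
    [0,0,-0.03],
    [0,0,-0.045],
    [0,0,-0.045],
    [0,0,-0.045],
    [0,0,-0.045],
    [0,0,-0.045],
    [0,0,-0.045],
    [0,0,-0.045],
  ],
  gripper=[0,0,0,0,0,0,0,0],
)

```text
t: 17.88
eef_pos: [0.5155, -0.0067, 0.0453]
tcp_rot: [0.454, 0.891, 0.002, 0.001]
contact_force: [0.0, -0.5, -1.4]
finger_gap: 0.062
```

```bash
python3 - <<'E'
from h import *
chk()
E
```

```text
t 17.88 pos [ 0.5155 -0.0067  0.0453] xang 125.95 z [ 0.003  0.002 -1.   ] F [ 0.  -0.5 -1.4] gap 0.062 j [-0.29  0.31  0.24  1.97 -0.1   0.87  2.21]
board xy [-0.079  -0.1254]
Fb [ 0.4 -0.3]
```

Emit:
carry_out(
  dp=[
    [0,0,0],
    [0,0,0],
    [0,0,0],
    [0,0,-0.04],
    [0,0,-0.1],
    [0,0,-0.12],
    [0,0,-0.12],
  ],
  twist=[
    [0,0,0],
    [0,0,0],
    [0,0,0],
    [0,0,0],
    [0,0,0],
    [0,0,0.03],
    [0,0,0.06],
  ],
  gripper=[0.9,0.9,0.9,0.9,0.9,0.5,0],
)

```text
t: 18.47
eef_pos: [0.5173, -0.0069, 0.1086]
tcp_rot: [0.538, 0.843, 0.004, 0.002]
contact_force: [0.4, 0.0, -0.5]
finger_gap: 0.0756
```

```bash
python3 - <<'E'
from h import *
chk();tgt(B(-.14,-.125,.105),BY); tgt(B(-.14,-.125,.04),BY)
E
```

```text
t 18.47 pos [ 0.5173 -0.0069  0.1086] xang 114.9 z [ 0.008  0.003 -1.   ] F [ 0.4  0.  -0.5] gap 0.0756 j [-0.32  0.22  0.28  1.93 -0.08  1.    1.99]
board xy [-0.0779 -0.1241]
Fb [0.2 0.3]
dp [ 0.1215 -0.0255  0.0069] twist [ 0.0023 -0.0018  0.4389] rows~ 1.4914062421362366 11.03437259536395
dp [ 0.1216 -0.0266  0.1369] twist [ 0.0023 -0.0018  0.4389] rows~ 2.2181058993847134 11.03437259536395
```

Emit:
carry_out(
  dp=[
    [0.03,-0.006,0],
    [0.06,-0.013,0],
    [0.09,-0.02,0],
    [0.12,-0.026,0],
    [0.12,-0.026,0],
    [0.12,-0.026,0],
    [0.12,-0.026,0],
    [0.12,-0.026,0],
  ],
  twist=[
    [0,0,0.039],
    [0,0,0.078],
    [0,0,0.117],
    [0,0,0.156],
    [0,0,0.195],
    [0,0,0.234],
    [0,0,0.273],
    [0,0,0.312],
  ],
  gripper=[0,0,0,0,0,0,0,0],
)

```text
t: 19.13
eef_pos: [0.4803, 0.0422, 0.1087]
tcp_rot: [0.873, 0.488, 0.005, 0.0]
contact_force: [-0.4, 0.2, -0.1]
finger_gap: 0.044
```

Emit:
carry_out(
  dp=[
    [0,0,0],
    [0,0,0],
    [0,0,0],
    [0,0,0],
  ],
  twist=[
    [0,0,0.039],
    [0,0,0.078],
    [0,0,0.127],
    [0,0,0.127],
  ],
  gripper=[0,0,0,0],
)

```text
t: 19.47
eef_pos: [0.4804, 0.0422, 0.109]
tcp_rot: [0.953, 0.302, 0.005, -0.0]
contact_force: [0.2, -0.3, -0.2]
finger_gap: 0.0435
```

```bash
python3 - <<'E'
from h import *
import pickle
chk();tgt(B(-.14,-.125,.04),BY)
E
```

```text
t 19.47 pos [0.4804 0.0422 0.109 ] xang 35.11 z [ 0.009  0.004 -1.   ] F [ 0.2 -0.3 -0.2] gap 0.0435 j [-0.52  0.14  0.37  2.02 -0.06  0.98  0.49]
board xy [-0.1393 -0.1252]
Fb [0.3 0. ]
dp [-0.001  -0.0017  0.138 ] twist [ 0.0007 -0.003  -0.0044] rows~ 1.6546945554745989 0.13499271441182384
```

Emit:
carry_out(
  dp=[
    [0,-0.002,0.07],
    [0,-0.002,0.136],
    [0,-0.002,0.136],
    [0,0.02,0.136],
    [0,0.04,0.136],
    [0,0.06,0.136],
    [0,0.08,0.136],
    [0,0.08,0.136],
  ],
  twist=[
    [0,-0.003,-0.004],
    [0,-0.003,-0.004],
    [0,-0.003,-0.004],
    [0,-0.003,-0.004],
    [0,-0.003,-0.004],
    [0,-0.003,-0.004],
    [0,-0.003,-0.004],
    [0,-0.003,-0.004],
  ],
  gripper=[0,0,0,0,0,0,0,0],
)

```text
t: 20.13
eef_pos: [0.5057, 0.0076, 0.0422]
tcp_rot: [0.952, 0.306, 0.001, 0.002]
contact_force: [0.3, -0.5, -0.1]
finger_gap: 0.0436
```

```bash
python3 - <<'E'
from h import *
chk();tgt(B(-.07,-.125,.04),BY)
E
```

```text
t 20.13 pos [0.5057 0.0076 0.0422] xang 35.68 z [ 0.004 -0.002 -1.   ] F [ 0.3 -0.5 -0.1] gap 0.0436 j [-0.44  0.3   0.37  2.   -0.14  0.86  0.64]
board xy [-0.0965 -0.125 ]
Fb [ 0.6 -0. ]
dp [0.0002 0.0529 0.0046] twist [ 0.0012 -0.0005 -0.0012] rows~ 0.636634260366542 0.044560661403726456
```

Emit:
carry_out(
  dp=[
    [0,0.012,0.003],
    [0,0.024,0.003],
    [0,0.035,0.003],
    [0,0.043,0.003],
    [0,0.049,0.003],
    [0,0.055,0.003],
    [0,0.058,0.003],
    [0,0.058,0.003],
  ],
  twist=[
    [0,0,-0.001],
    [0,0,-0.001],
    [0,0,-0.001],
    [0,0,-0.001],
    [0,0,-0.001],
    [0,0,-0.001],
    [0,0,-0.001],
    [0,0,-0.001],
  ],
  gripper=[0,0,0,0,0,0,0,0],
)

```text
t: 20.8
eef_pos: [0.52, -0.0123, 0.0404]
tcp_rot: [0.951, 0.309, -0.001, -0.002]
contact_force: [-14.2, 12.3, 14.4]
finger_gap: 0.0436
```

```bash
python3 - <<'E'
from h import *
chk()
E
```

```text
t 20.8 pos [ 0.52   -0.0123  0.0404] xang 36.0 z [-0.003  0.002 -1.   ] F [-14.2  12.3  14.4] gap 0.0436 j [-0.39  0.34  0.38  1.96 -0.16  0.87  0.7 ]
board xy [-0.0719 -0.1251]
Fb [-18.2  -4.3]
```

Emit:
carry_out(
  dp=[
    [0,-0.02,0],
    [0,-0.03,-0.06],
    [-0.02,-0.03,-0.1],
    [-0.08,0,-0.1],
    [-0.14,0.04,-0.1],
    [-0.165,0.075,-0.1],
    [-0.165,0.075,-0.1],
    [-0.165,0.075,-0.1],
  ],
  twist=[
    [0,0,0],
    [0,0,0],
    [0,0,0],
    [0,0,0],
    [0,0,0],
    [0,0,0],
    [0,0,0],
    [0,0,0],
  ],
  gripper=[0,-1,-1,-1,-1,-1,-1,-1],
)

```text
t: 21.47
eef_pos: [0.4753, -0.0921, 0.0905]
tcp_rot: [0.951, 0.308, -0.001, -0.001]
contact_force: [-0.1, 0.6, -0.1]
finger_gap: 0.0057
```

```bash
python3 - <<'E'
from h import *
import pickle
chk();tgt(B(-.036,-.205,.04),BY)
im=capture("top");pickle.dump((camera_params("top"),im),open("t3.pkl","wb"))
crop(im,230,130,390,270,4,"t3")
E
```

```text
t 21.47 pos [ 0.4753 -0.0921  0.0905] xang 35.86 z [-0.003  0.002 -1.   ] F [-0.1  0.6 -0.1] gap 0.0057 j [-0.32  0.19  0.46  2.02 -0.1   0.96  0.82]
board xy [-0.0334 -0.2081]
Fb [-0.5  0.3]
dp [ 0.0062 -0.0048  0.1009] twist [-0.0011  0.0002 -0.0002] rows~ 1.213700931689734 0.028327080018127653
```

View pics/t3.png

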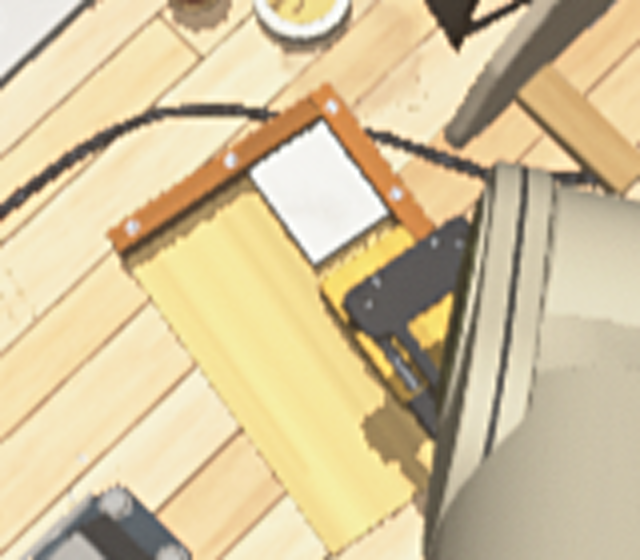

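The steel sits at home with no visible gap, and the wood lies along the fence behind it. Now I'll push the wood's end along the fence.

Emit:
carry_out(
  dp=[
    [0,-0.004,0.05],
    [0,-0.004,0.1],
    [0,-0.004,0.1],
    [0.02,-0.004,0.1],
    [0.035,-0.004,0.1],
    [0.045,-0.004,0.1],
    [0.052,-0.004,0.1],
    [0.052,-0.004,0.1],
  ],
  twist=[
    [0,0,0],
    [0,0,0],
    [0,0,0],
    [0,0,0],
    [0,0,0],
    [0,0,0],
    [0,0,0],
    [0,0,0],
  ],
  gripper=[-1,-1,-1,-1,-1,-1,-1,-1],
)

```text
t: 22.18
eef_pos: [0.4967, -0.073, 0.0412]
tcp_rot: [0.951, 0.309, -0.0, -0.001]
contact_force: [-0.1, -0.1, -0.7]
finger_gap: 0.0003
```

```bash
python3 - <<'E'
from h import *
chk()
E
```

```text
t 22.18 pos [ 0.4967 -0.073   0.0412] xang 36.05 z [-0.001  0.003 -1.   ] F [-0.1 -0.1 -0.7] gap 0.0003 j [-0.32  0.31  0.43  2.01 -0.17  0.86  0.83]
board xy [-0.0364 -0.1796]
Fb [ 0.  -0.1]
```

Emit:
carry_out(
  dp=[
    [0.006,0,0],
    [0.011,0,0],
    [0.016,0,0],
    [0.021,0,0],
    [0.025,0,0],
    [0.029,0,0],
    [0.032,0,0],
    [0.032,0,0],
  ],
  twist=[
    [0,0,0],
    [0,0,0],
    [0,0,0],
    [0,0,0],
    [0,0,0],
    [0,0,0],
    [0,0,0],
    [0,0,0],
  ],
  gripper=[-1,-1,-1,-1,-1,-1,-1,-1],
)

```text
t: 22.85
eef_pos: [0.506, -0.0665, 0.041]
tcp_rot: [0.951, 0.308, -0.004, -0.002]
contact_force: [-20.8, -9.1, 22.4]
finger_gap: 0.0005
```

```bash
python3 - <<'E'
from h import *
chk()
E
```

```text
t 22.85 pos [ 0.506  -0.0665  0.041 ] xang 35.88 z [-0.009  0.001 -1.   ] F [-20.8  -9.1  22.4] gap 0.0005 j [-0.33  0.33  0.42  1.98 -0.17  0.87  0.81]
board xy [-0.0362 -0.1682]
Fb [ -4.8 -22.2]
```

Emit:
carry_out(
  dp=[
    [-0.02,0,0],
    [-0.02,-0.02,-0.06],
    [0,-0.08,-0.1],
    [0.06,-0.12,-0.1],
    [0.106,-0.12,-0.1],
    [0.106,-0.12,-0.05],
    [0.106,-0.12,0],
    [0.106,-0.12,0],
  ],
  twist=[
    [0,0,0],
    [0,0,0],
    [0,0,0],
    [0,0,0],
    [0,0,0],
    [0,0,0],
    [0,0,0],
    [0,0,0],
  ],
  gripper=[-1,-1,0,0,0,0,0,0],
)

```text
t: 23.52
eef_pos: [0.5112, 0.0135, 0.0373]
tcp_rot: [0.951, 0.308, -0.007, -0.002]
contact_force: [-1.3, -0.1, -1.3]
finger_gap: 0.0327
```

```bash
python3 - <<'E'
from h import *
chk(); tgt(B(-.069,-.115,.04),BY)
E
```

```text
t 23.52 pos [0.5112 0.0135 0.0373] xang 35.94 z [-0.015 -0.    -1.   ] F [-1.3 -0.1 -1.3] gap 0.0327 j [-0.44  0.34  0.38  1.97 -0.16  0.87  0.65]
board xy [-0.0979 -0.1171]
Fb [-0.7 -1.1]
dp [ 0.0042  0.0578 -0.0059] twist [-0.0027  0.0038  0.0002] rows~ 0.6987917519618667 0.1180192435777377
```

Emit:
carry_out(
  dp=[
    [0.004,0.02,-0.006],
    [0.004,0.035,-0.006],
    [0.004,0.045,-0.006],
    [0.004,0.052,-0.006],
    [0.004,0.057,-0.006],
    [0.004,0.057,-0.006],
  ],
  twist=[
    [-0.003,0.004,0],
    [-0.003,0.004,0],
    [-0.003,0.004,0],
    [-0.003,0.004,0],
    [-0.003,0.004,0],
    [-0.003,0.004,0],
  ],
  gripper=[0,0,0,0,0,0],
)

```text
t: 24.02
eef_pos: [0.5285, -0.0061, 0.0409]
tcp_rot: [0.951, 0.309, -0.001, -0.002]
contact_force: [-10.2, 10.3, 9.7]
finger_gap: 0.0434
```

```bash
python3 - <<'E'
from h import *
chk()
E
```

```text
t 24.02 pos [ 0.5285 -0.0061  0.0409] xang 35.99 z [-0.002  0.003 -1.   ] F [-10.2  10.3   9.7] gap 0.0434 j [-0.4   0.36  0.38  1.94 -0.18  0.88  0.7 ]
board xy [-0.0719 -0.1146]
Fb [-14.3  -2.2]
```

Emit:
carry_out(
  dp=[
    [0,-0.02,0],
    [0,-0.04,-0.02],
    [0,-0.05,-0.1],
    [0,-0.05,-0.18],
    [0.02,0,-0.26],
    [0.04,0.04,-0.34],
    [0.06,0.08,-0.42],
    [0.06,0.08,-0.42],
  ],
  twist=[
    [0,0,0],
    [0,0,0],
    [0,0,0],
    [0,0,0],
    [0,0,0],
    [0,0,0],
    [0,0,0],
    [0,0,0],
  ],
  gripper=[0,0,0,0,0,0,0,0],
)

```text
t: 24.68
eef_pos: [0.5801, -0.0237, 0.2575]
tcp_rot: [0.951, 0.308, 0.004, -0.001]
contact_force: [0.7, -0.2, 0.5]
finger_gap: 0.0434
```

```bash
python3 - <<'E'
from h import *
import pickle
chk();p=camera_params("wrist");im=capture("wrist");pickle.dump((p,im),open("w4.pkl","wb"))
c=np.array([w2pix(p,B(*q)) for q in [(-.145,.015,.03),(.015,-.215,.03),(.015,.015,.03),(-.145,-.215,.03)]]);print(c.round())
x0,y0=np.maximum(c.min(0)-8,0).astype(int);x1,y1=(c.max(0)+8).astype(int);s=min(790/(x1-x0),590/(y1-y0));print(x0,y0,x1,y1,s)
crop(im,x0,y0,x1,y1,s,"w4c")
cv2.imwrite("pics/w4.png",im[:,:,::-1])
E
```

```text
t 24.68 pos [ 0.5801 -0.0237  0.2575] xang 35.87 z [ 0.007  0.004 -1.   ] F [ 0.7 -0.2  0.5] gap 0.0434 j [-0.42  0.23  0.45  1.6  -0.11  1.33  0.67]
board xy [-0.0274 -0.0831]
Fb [0.6 0.5]
[[411.  66.]
 [210. 209.]
 [400. 208.]
 [195.  66.]]
186 57 419 216 3.390557939914163
```

View pics/w4c.png

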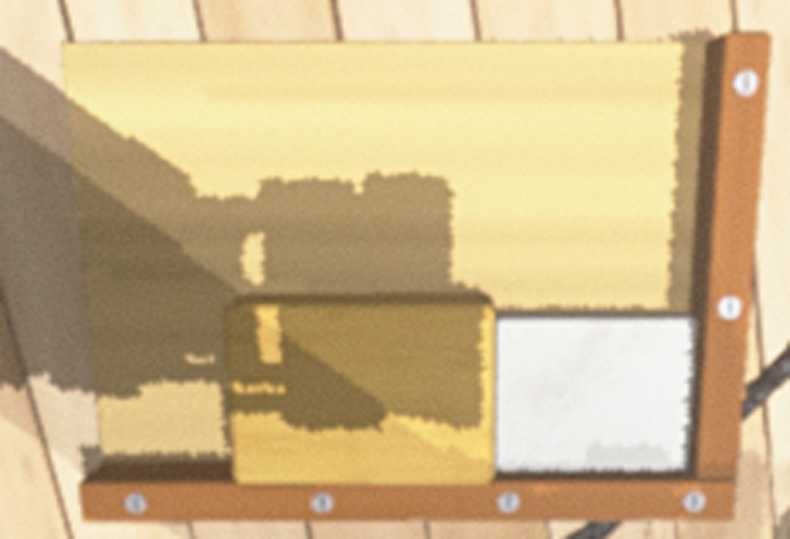

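```bash
python3 - <<'E'
from h import *
import pickle
p,im=pickle.load(open("w4.pkl","rb"));s=3.39056
def bf(u,v,z): d=pix2w(p,186+u/s,57+v/s,z)[:2]-CORN; return np.round([1e3*d@bx,1e3*d@by],1)
for n,u,v,z in [("steel",497,473,.026),("steel",692,473,.026),("steel",497,315,.026),("steel",696,317,.026),("wood",237,484,.042),("wood",494,484,.042),("wood",494,297,.042),("wood",237,297,.042),("fence in",90,482,.036),("corner",697,477,.036),("stop in",722,40,.036)]: print(n,bf(u,v,z))
E
```

```text
steel [  1.2 -67. ]
steel [1.4 2.7]
steel [-55.2 -67.6]
steel [-54.3   0.6]
wood [ 1.000e-01 -1.568e+02]
wood [  0.4 -68.8]
wood [-63.3 -69.4]
wood [ -63.5 -152.9]
fence in [   1. -209.]
corner [-0.1  2.2]
stop in [-141.6    0.9]
```

```bash
python3 - <<'E'
from h import *
o=st(); print(np.abs(o["qd"]).max()); print(sign_off())
E
```

```text
t 24.73 pos [ 0.5806 -0.0239  0.2577] xang 35.84 z [ 0.008  0.004 -1.   ] F [-1.2  0.3  1.1] gap 0.0435 j [-0.42  0.23  0.45  1.6  -0.11  1.33  0.67]
0.11023801788480539
the job is handed in; nothing more can be done
None
```

The job is finished and handed in at 24.7 s on the robot's clock, with the steps done in the order asked. The sign-off reports no verdict.

- **Wood laid down:** I tipped the block over in the gripper and let go of it flat on the open bench. The wrist picture showed it lying free.
- **Steel home:** I squared it in the gripper against the long fence. I then pushed it with closed fingers into the short stop (21 N) and back against the fence (27 N).
- **Wood packed:** I picked it up, set it on the board, and pushed it against the fence (18 N), against the steel (22 N), and against the fence once more (14 N).

**Last checks:** In the final wrist picture the steel edges lie about 1 mm from the fence face and 0.5 to 2 mm from the stop face. The wood's fence side measures within about 1 mm of the fence, and its end within about 2 mm of the steel's. These differences are within the camera's accuracy, and no gap is visible. The pushes also ended where a flush fit should stop them.

**Checks that disagreed:**
- The top and wrist cameras differed by about 4 mm on where the board and steel were, so I relied on contact forces for the final fit.
- The wood's measured length read a few mm off 90 because its edges are blurred by shadow.
- I did not take a full picture of all the surrounding tools at the end. None looked moved in the earlier pictures, and no unexpected contact force appeared.

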